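# Sort bearing caps and gears into the bench trays

### The arm

A 7-joint arm with a two-finger parallel gripper is mounted at the origin on the work surface. World frame = base frame: x ahead of the robot, y to its left, z up, the work surface at z = 0. Lengths are in m, angles in rad, forces in N, time in s.
With the tool pointing down it reaches from about 0.4 to 0.925 m from the base axis. Payload 4.1 kg.
Tool frame: the origin (TCP) lies at the very end of the fingers, on their centre line; the grasp point (between the pads) lies 19 mm behind it; z points along the fingers, y is the line along which they close (so a half turn about z gives the same grasp; the last joint's range is limited). The gripper opens to 85 mm and grips with 20 to 120 N. Pads are 22 mm wide; open, the fingers measure 114 mm over their backs; the gripper's body (76 mm by 85 mm) begins 54 mm behind the grasp point. The pads swing forward as they close: fully open they stand 13 mm farther back than shut.
Start: joints at [-1.28, 0.398, 0.045, 1.537, -0.019, 1.207, -0.051], TCP at [0.247, 0.601, 0.231] pointing down, gripper open.
Joint ranges: [-2.82, 2.82], [-0.49, 2.23], [-1.37, 1.46], [0, 2.46], [-1.36, 4.5], [0.23, 2], [-2.94, 2.94]. Speed limits (rad/s): [2.57, 2.57, 3.14, 3.14, 3.14, 3.14, 3.14].

### API

Orientations are given as a rotation vector (axis times angle).
In Python, from workcell import ctrl, cams, ticket gives the robot as it stands.
- The arm moves only by the tool play_rows, never from a script. Its argument "motion" is one flat list of numbers, 7 for each row, row after row: the opening, from 0 (shut) to 1 (fully open), then the shift along the tool's x, y, z normalised to -1 to 1, where 1 is 0.2 m, then the turn, a rotation vector about the tool's x, y, z normalised to -1 to 1, where 1 is 180 degrees. A call has 1 to 12 rows; each row shifts and turns the commanded pose from where the row before left it, along the tool's axes as they then stand; what a row does not reach is not made up. A row lasts 1/8 s, in which the tool goes at most 62.5 mm and 10.7 degrees, less where a joint would pass 70% of its speed; a pose out of reach is approached as far as the arm can. A call with a number of a shift or a turn outside -1 to 1 is refused whole. A call with a gripper value outside its range is refused whole. The fingers move at their own pace and stop on an object; "grip_force" is the grip in N (left out, the last holds). Time passes only in rows, so rows that do not move let the fingers close. It gives the time, the measured TCP pose, the force, the opening and the grip force at its end, in the units of the state.
- ctrl.get_obs(): the state, without advancing time (a new reading comes with each control period).
- cams.camera(name): name is "scene" or "top" or "wrist"; returns the picture (384x512x3 uint8, red, green, blue); there is no depth.
- cams.camera_info(name): a dict with "vertical_fov" (degrees; the focal length in pixels is half the picture's height over the tangent of half this angle, whatever the lens; pixels are square), "cx", "cy" (the principal point, pixels), "extrinsics" (4x4, takes a point from camera to world coordinates). Camera axes: x right, y down, z forward; pixel columns grow to the right and rows downward; lengths in m; the calibration is good to about 2 mm. A picture is of the moment at which its call begins: read the wrist's pose just before it. camera_info takes no time and is no camera call; for the wrist camera it gives the pose at the moment of the call.
- ticket.job_done(): hands the job in; it is judged then, once.
The state is a dict: "time": time; "joint_positions": joint angles; "joint_vel": joint speeds; "joint_efforts": joint torques, N m; "position": TCP position; "eef_rot": TCP orientation; "force": force on the tool from outside, world axes, zero at the start; "ft_torque": the same for the moment, N m; "grip_width": opening from 0.0 (shut) to 1.0 (fully open); "finger_force": force on a finger pad.
Only numpy, scipy, OpenCV 4.12 (cv2) and the standard library are available. Lean on these libraries where they do the work, as an engineer would, in place of code of your own. Each camera call takes 0.05 s, during which the arm holds its last target. There are 200 camera calls.

### The job

Open the gate of the gated tray until it clicks over and stands fully open. Then slide the two bearing caps into that tray and the two gears into the open tray, each wholly inside and lying flat, keeping them on the bench (no lifting). Leave the other things on the bench where they are.

Things in the scene. Friction and masses are not known exactly. Their poses are not given: they have to be found in the camera images.
- gated_tray: gated tray, on the robot's left (+y), mouth to the bench's middle: fixed three-sided steel tray, the bench is its floor; inner width 200 mm (its y), depth 170 mm (its x), walls 4 mm thick, 30 mm high. Origin: middle of the inner area at bench height; +x points from the mouth (x = -85 mm) to the back wall (x = +85 mm), side walls at y = -100 and +100 mm. A gate crosses the mouth at first.
- open_tray: open tray, no gate, on the robot's right (-y), mouth to the bench's middle: fixed three-sided steel tray, the bench is its floor; inner width 200 mm (its y), depth 170 mm (its x), walls 4 mm thick, 30 mm high. Origin: middle of the inner area at bench height; +x points from the mouth (x = -85 mm) to the back wall (x = +85 mm), side walls at y = -100 and +100 mm. 
- gate (a joint): gate angle of the gated tray: 0 = shut across the mouth, 1.4 = fully open, inside the tray beside its +y side wall (the one nearer the robot). Grows counter-clockwise seen from above. A spring detent (about 0.15 N m) resists up to 0.7, then it clicks over; it stays at either end.
- gate_grip (a point): middle of the gate's grey bar grip, on the upright turning axis, 44 mm above the bench, at the tray's x = -100, y = +83 mm. Grip 44 mm long, 12 mm wide, heights 31 to 57 mm, on a 26 mm round hub. The point's -y points along the gate bar (and the grip); gate bar 150 mm long from the axis, 8 mm thick, heights 8 to 26 mm.
- cap_a: bearing cap: steel horseshoe-shaped arch lying flat on the bench, 60 mm wide (its x), 36 mm deep (its y) and 20 mm thick, with a 24 mm wide notch, 24 mm deep, opening to its -y (between the two feet), the round crown to its +y; origin at its middle, at its underside
- cap_b: bearing cap: steel horseshoe-shaped arch lying flat on the bench, 60 mm wide (its x), 36 mm deep (its y) and 20 mm thick, with a 24 mm wide notch, 24 mm deep, opening to its -y (between the two feet), the round crown to its +y; origin at its middle, at its underside
- gear_a: gear: toothed steel disc lying flat, 51 mm across the teeth, 18 mm thick, with a 26 mm hub that rises to 23 mm; origin at the centre of its underside
- gear_b: gear: toothed steel disc lying flat, 51 mm across the teeth, 18 mm thick, with a 26 mm hub that rises to 23 mm; origin at the centre of its underside
- thread_spool: bystander, to be left alone: white thread spool standing, 32 mm across, 40 mm tall; origin under its middle
- sealant_jar: bystander, to be left alone: amber jar, 40 mm across, 50 mm tall; origin under its middle
- locker_bottle: bystander, to be left alone: small red bottle, 28 mm across, 58 mm tall; origin under its middle
- wrench: bystander, to be left alone: wrench lying flat, 160 mm long; origin under its middle
- screwdriver: bystander, to be left alone: screwdriver lying, 170 mm long; origin under its middle

How it is judged:
On the way:
1. the gate has clicked over and stands fully open (joint above 1.25) while both bearing caps are still outside the gated tray (value of joint gate above 1.25 rad and not (x of cap_a in the frame of gated_tray between -0.052 and 0.085 m and y of cap_a in the frame of gated_tray between -0.1 and 0.1 m) and not (x of cap_b in the frame of gated_tray between -0.052 and 0.085 m and y of cap_b in the frame of gated_tray between -0.1 and 0.1 m)), for 0.2 s.
At the end, for the whole second after the job is handed in: Both bearing caps are in the gated tray and both gears in the open tray, each with its origin at least 33 mm inside the mouth line and between the walls, flat on the bench (underside under 10 mm, tilt under 0.15 rad) and at rest (under 0.02 m/s); the gate still stands open (above 1.25 rad) (value of joint gate above 1.25 rad and x of cap_a in the frame of gated_tray between -0.052 and 0.085 m and y of cap_a in the frame of gated_tray between -0.1 and 0.1 m and height (world z) of each of cap_a, cap_b, gear_a, gear_b below 0.01 m and angle between each of cap_a, cap_b, gear_a, gear_b's own z axis and vertical below 0.15 rad and linear speed of each of cap_a, cap_b, gear_a, gear_b below 0.02 m/s and x of cap_b in the frame of gated_tray between -0.052 and 0.085 m and y of cap_b in the frame of gated_tray between -0.1 and 0.1 m and x of gear_a in the frame of open_tray between -0.052 and 0.085 m and y of gear_a in the frame of open_tray between -0.1 and 0.1 m and x of gear_b in the frame of open_tray between -0.052 and 0.085 m and y of gear_b in the frame of open_tray between -0.1 and 0.1 m); the robot touches nothing.
It fails at once if a bearing cap or gear is lifted (underside more than 25 mm above the bench) (height (world z) of any of cap_a, cap_b, gear_a, gear_b above 0.025 m).
It fails at once if a bystander is moved more than 30 mm (distance of any of thread_spool, sealant_jar, locker_bottle, wrench, screwdriver from where it was at the start of the episode above 0.03 m).
It also fails if it takes over 72 s, if anything falls off the work surface, if the arm or the gripper's body presses on something with over 40 N, if the wrist force passes 120 N, or if a joint passes its speed limit or range.

## Working session

There is one attempt and no reset: what is moved stays moved. The work goes in short steps, Python scripts to look and compute and a tool call to move; the robot and the scene stay as the last step left them, time stands still between calls to the robot, and variables do not carry over. Pictures are saved under pics/ and viewed, at most 10 in all, crops included, and the job is handed in when it is done.

Besides the shell and the picture viewer there is one more tool, called after ">>>" by a JSON object that holds its "name" and its "arguments". play_rows: Moves the arm, as the interface text tells. Its arguments: {"type":"object","properties":{"motion":{"type":"array","items":{"type":"number"}},"grip_force":{"type":"number"}},"required":["motion"]}

```bash
ls; mkdir -p pics
python3 - <<'E'
from workcell import ctrl,cams
import cv2,numpy as np
o=ctrl.get_obs();print(o['time'],o['position'],o['eef_rot'],o['grip_width'])
for n in('top','scene'):
    im=cams.camera(n);cv2.imwrite(f'pics/{n}0.png',im[:,:,::-1]);i=cams.camera_info(n);print(n,i['vertical_fov'],i['cx'],i['cy'],np.round(i['extrinsics'],4).tolist(), [k for k in i])
im=cv2.imread('pics/top0.png');cv2.imwrite('pics/top0b.png',cv2.resize(im,(800,600),interpolation=cv2.INTER_CUBIC))
E
```

```text
pics
0.0 [0.24670734 0.60066884 0.23023655] [-0.60815787 -3.08189023  0.00310511] 0.9958071317896564
top 51.181293075740435 253.33944193511047 199.66786185433523 [[-0.002, -0.9819, 0.1895, 0.366], [-0.9997, -0.0026, -0.0237, 0.0184], [0.0238, -0.1895, -0.9816, 1.0347], [0.0, 0.0, 0.0, 1.0]] ['vertical_fov', 'cx', 'cy', 'extrinsics']
scene 51.91658481676011 260.79245069525166 195.53263153503795 [[-0.8398, 0.2662, -0.4731, 0.9571], [0.5425, 0.4436, -0.7133, 0.6005], [0.02, -0.8557, -0.517, 0.5124], [0.0, 0.0, 0.0, 1.0]] ['vertical_fov', 'cx', 'cy', 'extrinsics']
```

View pics/top0b.png

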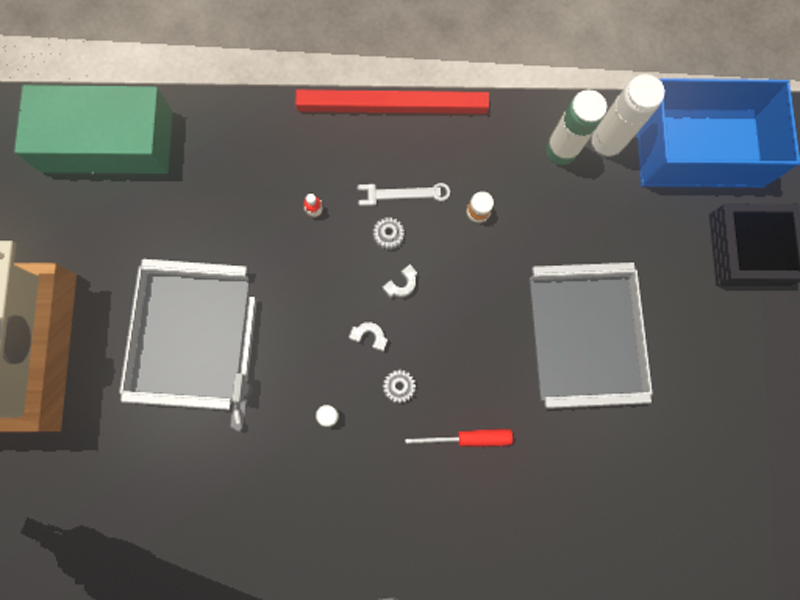

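View pics/scene0.png

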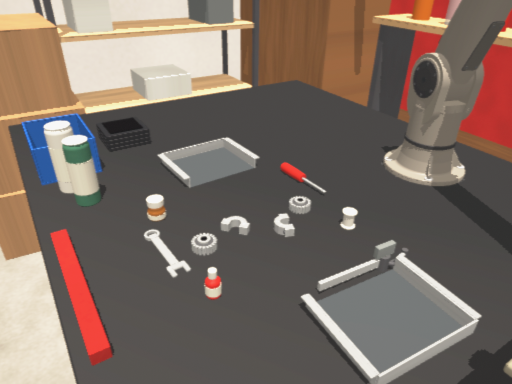

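Top view (800x600): the gated tray is at left with its grip near (238,400). Gears are at (389,233) and (399,386), and caps at (402,282) and (369,337). The spool is at (327,416), the jar at (480,207) and the open tray at right. The scene view agrees.

```bash
cat > h.py <<'E'
import numpy as np,cv2
from scipy.spatial.transform import Rotation as R
def ray(info,uv,z,shape=(384,512)):
    f=shape[0]/2/np.tan(np.radians(info['vertical_fov']/2));T=np.array(info['extrinsics'])
    uv=np.atleast_2d(np.asarray(uv,float))
    d=np.c_[(uv[:,0]-info['cx'])/f,(uv[:,1]-info['cy'])/f,np.ones(len(uv))]@T[:3,:3].T
    return T[:3,3]+d*((z-T[2,3])/d[:,2])[:,None]
E
python3 - <<'E'
from h import *
from workcell import cams
i=cams.camera_info('top');im=cv2.imread('pics/top0.png')
g=im.astype(int);m=((g.min(2)>95)).astype(np.uint8)
m[:, :70]=0;m[:100]=0;m[300:]=0
n,lab,st,c=cv2.connectedComponentsWithStats(m)
for k in range(1,n):
    if st[k,4]<25: continue
    cn,_=cv2.findContours((lab==k).astype(np.uint8),0,2);cn=max(cn,key=cv2.contourArea)
    r=cv2.minAreaRect(cn);b=cv2.boxPoints(r)
    z=0.03 if st[k,4]>400 else .02
    e=cv2.minEnclosingCircle(cn)
    print(k,st[k],np.round(c[k],1),'cen',np.round(ray(i,c[k],z)[0,:2],3),'encl',np.round(ray(i,e[0],z)[0,:2],3),'size',np.round(r[1],1),'hull',np.round(cv2.approxPolyDP(cv2.convexHull(cn),2,True)[:,0]*1.).tolist())
    print(np.round(ray(i,b,z)[:,:2],3).tolist())
E
python3 - <<'E'
import cv2
im=cv2.imread('pics/top0.png')
a=cv2.resize(im[160:280,70:170],None,fx=5,fy=5,interpolation=2);b=cv2.resize(im[140:260,215:270],None,fx=5,fy=5,interpolation=2)
import numpy as np
cv2.imwrite('pics/crop1.png',np.hstack([a,b]))
E
```

```text
2 [228 117  61  15 497] [256.8 123.4] cen [ 0.766 -0.015] encl [ 0.77  -0.019] size [14. 60.] hull [[288.0, 122.0], [284.0, 128.0], [230.0, 131.0], [228.0, 119.0], [284.0, 117.0]]
[[0.783, 0.061], [0.785, -0.099], [0.745, -0.098], [0.744, 0.061]]
3 [300 122  16  17 194] [308.  129.6] cen [ 0.754 -0.153] encl [ 0.751 -0.153] size [15.4 15.2] hull [[313.0, 137.0], [302.0, 134.0], [300.0, 128.0], [304.0, 123.0], [310.0, 122.0], [314.0, 125.0]]
[[0.742, -0.125], [0.782, -0.141], [0.766, -0.18], [0.726, -0.163]]
4 [195 124   7   7  41] [198.3 126.9] cen [0.759 0.14 ] encl [0.759 0.141] size [6. 6.] hull [[200.0, 124.0], [201.0, 129.0], [197.0, 130.0], [195.0, 126.0]]
[[0.767, 0.149], [0.767, 0.133], [0.75, 0.133], [0.75, 0.149]]
6 [194 131  12   8  41] [200.2 135.2] cen [0.736 0.135] encl [0.74  0.136] size [ 6.7 11.2] hull [[205.0, 136.0], [197.0, 137.0], [194.0, 132.0], [205.0, 131.0]]
[[0.745, 0.152], [0.748, 0.122], [0.729, 0.12], [0.726, 0.15]]
7 [298 131  13  11  33] [302.2 138.1] cen [ 0.73  -0.137] encl [ 0.735 -0.143] size [14.8  5.8] hull [[310.0, 141.0], [302.0, 141.0], [298.0,
[... 1483 characters left out ...]
.01 ] encl [ 0.441 -0.01 ] size [21. 20.] hull [[256.0, 236.0], [264.0, 241.0], [265.0, 250.0], [258.0, 257.0], [252.0, 257.0], [246.0, 252.0], [245.0, 243.0]]
[[0.468, 0.015], [0.468, -0.036], [0.415, -0.035], [0.415, 0.015]]
14 [202 259  15  14 171] [208.7 265.6] cen [0.394 0.105] encl [0.394 0.105] size [13. 14.] hull [[211.0, 259.0], [216.0, 267.0], [212.0, 272.0], [205.0, 272.0], [202.0, 263.0], [206.0, 259.0]]
[[0.411, 0.123], [0.411, 0.088], [0.379, 0.087], [0.379, 0.122]]
15 [259 280  35   4 114] [275.5 281.3] cen [ 0.356 -0.061] encl [ 0.355 -0.062] size [ 3. 34.] hull [[293.0, 280.0], [259.0, 283.0], [265.0, 280.0]]
[[0.359, -0.02], [0.359, -0.104], [0.351, -0.104], [0.352, -0.02]]
```

View pics/crop1.png

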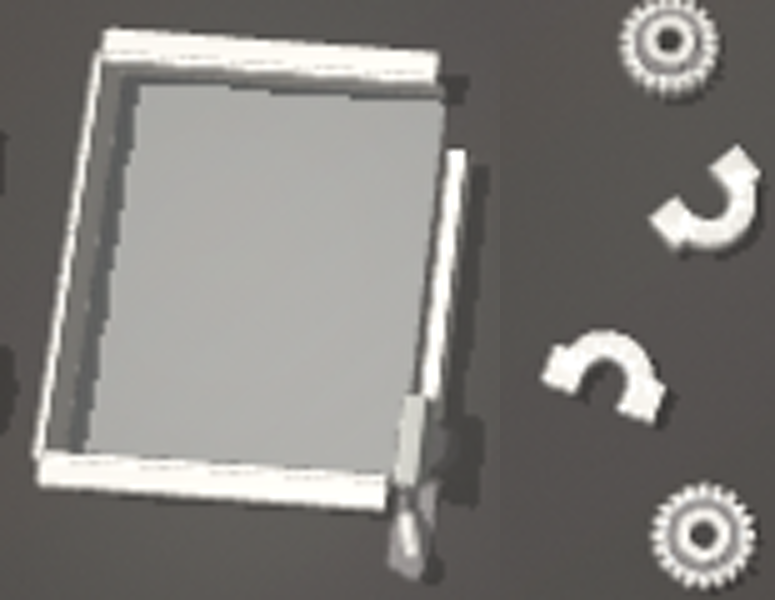

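The crop shows both caps and both gears clearly. The gate bar lies across the mouth, with the light-grey grip near crop (408,440), which is full-image px (151.6,248). Next I compute the tray frames.

Run:
```python
from h import *
from workcell import cams
i=cams.camera_info('top')
P=lambda u,v,z:np.round(ray(i,[70+u/5-.4,160+v/5-.4],z)[0,:2],4)
for n,u,v,z in [('BL far outer',105,30,.03),('far end outer',438,52,.03),('far end inner low',438,82,.03),('near back out top',38,455,.03),('near back out bot',38,487,.03),('near mouth top',388,478,.03),('near mouth bot',384,510,.03),('far inner floor mouth',443,100,0),('near floor',390,474,0),('bar tip',457,150,.026),('bar near grip',430,395,.026),
 ('grip e1',415,396,.057),('grip e2',405,485,.057),('grip tail',407,575,.057),('grip tail low',407,575,0)]:print(n,P(u,v,z))
# open tray zoom
im=cv2.imread('pics/top0.png')
a=cv2.resize(im[160:270,330:425],None,fx=5,fy=5,interpolation=2);s=cv2.imread('pics/scene0.png')[225:300,290:430]
s=cv2.resize(s,None,fx=2.2,fy=2.2,interpolation=2)
o=np.zeros((550,475+s.shape[1],3),np.uint8);o[:,:475]=a;o[:s.shape[0],475:]=s;cv2.imwrite('pics/crop2.png',o)
```

```text
BL far outer [0.6481 0.4123]
far end outer [0.6372 0.2416]
far end inner low [0.6213 0.2409]
near back out top [0.431  0.4289]
near back out bot [0.4153 0.4276]
near mouth top [0.4196 0.2567]
near mouth bot [0.404  0.2579]
far inner floor mouth [0.6191 0.2445]
near floor [0.4232 0.2629]
bar tip [0.5865 0.2305]
bar near grip [0.461  0.2388]
grip e1 [0.4576 0.2392]
grip e2 [0.4148 0.242 ]
grip tail [0.3723 0.2391]
grip tail low [0.3726 0.252 ]
```

View pics/crop2.png

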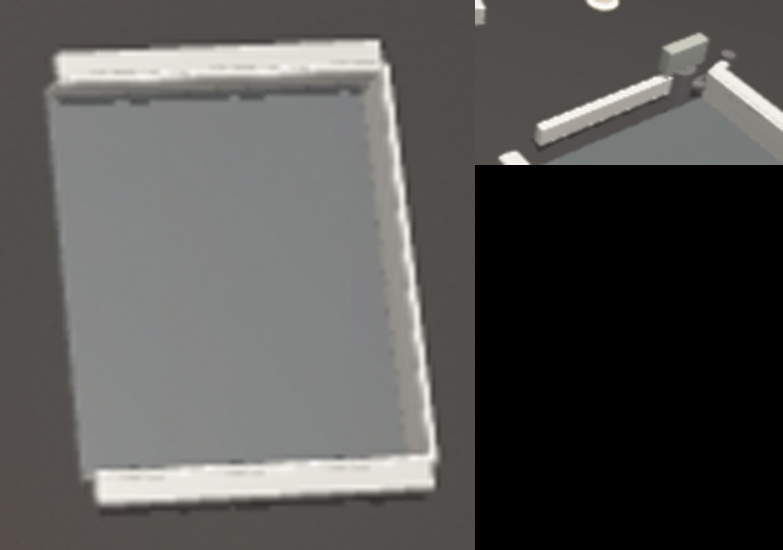

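Crop 2 shows the open tray with its mouth at left: far band end at crop (58,55), near band end at (97,503). In the scene crop, the upright grip plate sits over the gate axis. By hand, the gated-tray frame gives a predicted grip at (0.437,0.240), and I measured (0.436,0.241), so they agree.

```bash
cat >> h.py <<'E'
def target(x,y,z,yaw_deg):   # tool pointing down, tool y at world yaw
    a=np.radians(yaw_deg);ty=np.array([np.cos(a),np.sin(a),0]);tz=np.array([0,0,-1.])
    return np.array([x,y,z]),R.from_matrix(np.c_[np.cross(ty,tz),ty,tz])
def rows(wps,start=None):
    """wps: (x,y,z,yaw,open,nrows); prints rows from the present pose"""
    from workcell import ctrl
    if start is None:
        o=ctrl.get_obs();p=np.array(o['position']);r=R.from_rotvec(o['eef_rot'])
    else: p,r=target(*start)
    for x,y,z,yaw,op,n in wps:
        q,rq=target(x,y,z,yaw);w=(r.inv()*rq).as_rotvec();p0,r0=p,r
        print(f'-> {x,y,z,yaw} mm/row {np.linalg.norm(q-p)*1e3/n:.0f} deg/row {np.degrees(np.linalg.norm(w))/n:.1f}')
        for k in range(1,n+1):
            pk=p0+(q-p0)*k/n;rk=r0*R.from_rotvec(w*k/n)
            d=r.inv().apply(pk-p)/.2;t=(r.inv()*rk).as_rotvec()/np.pi
            print(', '.join(f'{v:.3f}' for v in [op,*d,*t])+',')
            p,r=pk,rk
E
python3 - <<'E'
from h import *
from workcell import cams
i=cams.camera_info('top')
P=lambda u,v,z:np.round(ray(i,[330+u/5-.4,160+v/5-.4],z)[0,:2],4)
for n,u,v in [('fm out',58,55),('nm out',97,503),('fm in',60,82),('nm in',97,472),('fb out',380,42),('nb out',433,487)]: print(n,P(u,v,.03))
im=cv2.imread('pics/top0.png');m=(im.min(2)>95).astype(np.uint8)
for nm,(a,b,c,d),z in [('cap_a',(165,193,242,270),.02),('cap_b',(203,226,221,250),.02),('gear_a',(137,162,236,262),.018),('gear_b',(234,260,243,268),.018)]:
    s=np.zeros_like(m);s[a:b,c:d]=m[a:b,c:d];cn=max(cv2.findContours(s,0,1)[0],key=cv2.contourArea)[:,0]
    w=ray(i,cn,z)[:,:2].astype(np.float32)*1e3;r=cv2.minAreaRect(w);bx=cv2.boxPoints(r);e=bx[1]-bx[0],bx[2]-bx[1]
    l=max(e,key=np.linalg.norm);M=w.mean(0)
    print(nm,np.round(r[0],1),np.round(r[1],1),'long axis deg',np.degrees(np.arctan2(l[1],l[0]))%180)
rows([(.437,.2405,.15,86.2,.5,9),(.437,.2405,.075,86.2,.5,2)])
E
```

```text
fm out [ 0.6377 -0.2348]
nm out [ 0.4069 -0.2443]
fm in [ 0.6232 -0.2352]
nm in [ 0.4222 -0.245 ]
fb out [ 0.6455 -0.4046]
nb out [ 0.4147 -0.4143]
cap_a [610.6 -16.5] [39.4 63.9] long axis deg 130.74347
cap_b [526.1  38. ] [62.4 39.3] long axis deg 69.39163
gear_a [699.6   8. ] [53.1 54.9] long axis deg 161.17126
gear_b [442.  -10.2] [50.6 52.9] long axis deg 179.95413
-> (0.437, 0.2405, 0.15, 86.2) mm/row 46 deg/row 2.1
0.500, -0.174, -0.145, 0.045, -0.000, -0.000, -0.011,
0.500, -0.168, -0.151, 0.045, -0.000, -0.000, -0.011,
0.500, -0.163, -0.157, 0.045, -0.000, -0.000, -0.011,
0.500, -0.157, -0.163, 0.045, -0.000, -0.000, -0.011,
0.500, -0.151, -0.168, 0.045, -0.000, -0.000, -0.011,
0.500, -0.145, -0.174, 0.045, -0.000, -0.000, -0.011,
0.500, -0.139, -0.179, 0.045, -0.000, -0.000, -0.011,
0.500, -0.132, -0.184, 0.045, -0.000, -0.000, -0.011,
0.500, -0.126, -0.188, 0.045, -0.000, -0.000, -0.011,
-> (0.437, 0.2405, 0.075, 86.2) mm/row 38 deg/row 0.0
0.500, 0.000, -0.000, 0.188, 0.000, 0.000, 0.000,
0.500, 0.000, -0.000, 0.187, 0.000, 0.000, 0.000,
```

>>> {"name": "play_rows", "arguments": {"motion": [0.5, -0.174, -0.145, 0.045, 0, 0, -0.011, 0.5, -0.168, -0.151, 0.045, 0, 0, -0.011, 0.5, -0.163, -0.157, 0.045, 0, 0, -0.011, 0.5, -0.157, -0.163, 0.045, 0, 0, -0.011, 0.5, -0.151, -0.168, 0.045, 0, 0, -0.011, 0.5, -0.145, -0.174, 0.045, 0, 0, -0.011, 0.5, -0.139, -0.179, 0.045, 0, 0, -0.011, 0.5, -0.132, -0.184, 0.045, 0, 0, -0.011, 0.5, -0.126, -0.188, 0.045, 0, 0, -0.011, 0.5, 0, 0, 0, 0, 0, 0], "grip_force": 40}}

```text
time: 1.35
position: [0.4361, 0.2354, 0.1494]
eef_rot: [-0.135, -3.138, 0.004]
force: [-1.3, 1.7, -0.4]
grip_width: 0.5
finger_force: 0.0
```

Run:
```python
from h import *
from workcell import cams,ctrl
print(ctrl.get_obs()['joint_positions'])
i=cams.camera_info('wrist');im=cams.camera('wrist');cv2.imwrite('pics/w1.png',im[:,:,::-1])
T=np.array(i['extrinsics']);f=192/np.tan(np.radians(i['vertical_fov']/2))
for p in [(.437,.2405,.057),(.437,.2405,.03)]:
    q=T[:3,:3].T@(np.array(p)-T[:3,3]);print(p,q[:2]/q[2]*f+[i['cx'],i['cy']])
```

```text
[-0.75165784  0.21234301  0.19269269  1.99441963 -0.04786274  0.94174156
  0.94965799]
(0.437, 0.2405, 0.057) [265.25093901 198.27813279]
(0.437, 0.2405, 0.03) [264.47651974 189.05669113]
```

View pics/w1.png

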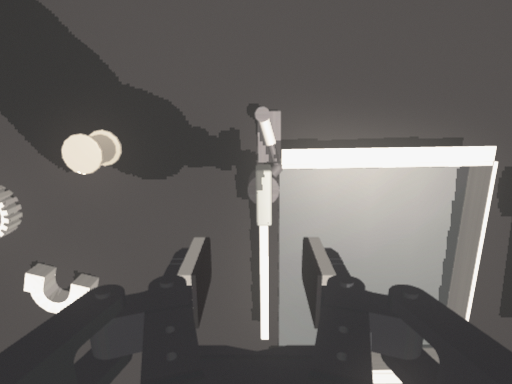

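The wrist view shows the grip at (264,195), against a predicted (265,198), so the axis position holds.

Run:
```python
from h import *
rows([(.437,.2405,.034,86.2,.5,3),(.437,.2405,.034,86.2,0,1)])
print('turn');rows([(.437,.2405,.034,168.2,0,9)],start=(.437,.2405,.034,86.2))
```

```text
-> (0.437, 0.2405, 0.034, 86.2) mm/row 39 deg/row 0.3
0.500, -0.003, 0.004, 0.193, -0.000, -0.000, -0.002,
0.500, -0.002, 0.004, 0.193, -0.000, -0.000, -0.002,
0.500, -0.002, 0.004, 0.193, -0.000, -0.000, -0.002,
-> (0.437, 0.2405, 0.034, 86.2) mm/row 0 deg/row 0.0
0.000, -0.000, -0.000, 0.000, 0.000, -0.000, -0.000,
turn
-> (0.437, 0.2405, 0.034, 168.2) mm/row 0 deg/row 9.1
0.000, 0.000, 0.000, 0.000, 0.000, 0.000, -0.051,
0.000, 0.000, 0.000, 0.000, 0.000, 0.000, -0.051,
0.000, 0.000, 0.000, 0.000, 0.000, 0.000, -0.051,
0.000, 0.000, 0.000, 0.000, 0.000, 0.000, -0.051,
0.000, 0.000, 0.000, 0.000, 0.000, 0.000, -0.051,
0.000, 0.000, 0.000, 0.000, 0.000, 0.000, -0.051,
0.000, 0.000, 0.000, 0.000, 0.000, 0.000, -0.051,
0.000, 0.000, 0.000, 0.000, 0.000, 0.000, -0.051,
0.000, 0.000, 0.000, 0.000, 0.000, 0.000, -0.051,
```

>>> {"name": "play_rows", "arguments": {"motion": [0.5, -0.002, 0.004, 0.19, 0, 0, -0.002, 0.5, -0.002, 0.004, 0.19, 0, 0, -0.002, 0.5, -0.002, 0.004, 0.195, 0, 0, -0.002, 0.5, 0, 0, 0, 0, 0, 0, 0.5, 0, 0, 0, 0, 0, 0]}}

```text
time: 2.02
position: [0.437, 0.2436, 0.0364]
eef_rot: [0.092, 3.139, 0.002]
force: [0.6, -0.0, 0.9]
grip_width: 0.501
finger_force: 0.0
```

>>> {"name": "play_rows", "arguments": {"motion": [0.5, 0, -0.015, 0.008, 0, 0, 0.003, 0, 0, 0, 0, 0, 0, 0, 0, 0, 0, 0, 0, 0, 0, 0, 0, 0, 0, 0, 0, 0, 0, 0, 0, 0, 0, 0, 0], "grip_force": 40}}

```text
time: 2.65
position: [0.4369, 0.2405, 0.0347]
eef_rot: [0.108, 3.138, 0.003]
force: [-1.7, 1.8, 6.1]
grip_width: 0.129
finger_force: 43.0
```

>>> {"name": "play_rows", "arguments": {"motion": [0, 0, 0, 0, 0, 0, -0.05, 0, 0, 0, 0, 0, 0, -0.05, 0, 0, 0, 0, 0, 0, -0.05, 0, 0, 0, 0, 0, 0, -0.05, 0, 0, 0, 0, 0, 0, -0.05, 0, 0, 0, 0, 0, 0, -0.05, 0, 0, 0, 0, 0, 0, -0.05, 0, 0, 0, 0, 0, 0, -0.05, 0, 0, 0, 0, 0, 0, -0.045, 0, 0, 0, 0, 0, 0, 0, 0, 0, 0, 0, 0, 0]}}

```text
validation failed for argument at $.mo...
```

Run:
```python
from h import *
from workcell import ctrl
o=ctrl.get_obs();r=R.from_rotvec(o['eef_rot']).as_matrix();print(np.degrees(np.arctan2(r[1,1],r[0,1])),o['joint_positions'][6],o['ft_torque'])
```

```text
86.0519026220366 1.005249174481784 [0.24961882 0.23876553 0.0096925 ]
```

>>> {"name": "play_rows", "arguments": {"motion": [0, 0, 0, 0, 0, 0, -0.05, 0, 0, 0, 0, 0, 0, -0.05, 0, 0, 0, 0, 0, 0, -0.05, 0, 0, 0, 0, 0, 0, -0.05, 0, 0, 0, 0, 0, 0, -0.05, 0, 0, 0, 0, 0, 0, -0.05, 0, 0, 0, 0, 0, 0, -0.05, 0, 0, 0, 0, 0, 0, -0.05, 0, 0, 0, 0, 0, 0, -0.05, 0, 0, 0, 0, 0, 0, 0, 0, 0, 0, 0, 0, 0, 0]}}

```text
time: 4.03
position: [0.437, 0.2405, 0.0347]
eef_rot: [-1.952, 2.459, 0.002]
force: [-2.2, 2.2, 5.8]
grip_width: 0.132
finger_force: 43.5
```

Run:
```python
from h import *
from workcell import ctrl
o=ctrl.get_obs();r=R.from_rotvec(o['eef_rot']).as_matrix();print(np.degrees(np.arctan2(r[1,1],r[0,1])),o['joint_positions'][6],o['ft_torque'],o['grip_width'])
```

```text
166.8885251134813 2.2378940762503374 [ 0.34472282  0.30672671 -0.47894214] 0.13177987524254123
```

The gate turned 80.8° and is against its stop. Next I release and move above cap_b.

Run:
```python
from h import *
rows([(.437,.2405,.12,166.9,.5,2),(.520,.0405,.12,69.4,1,10)],start=(.437,.2405,.0347,166.9))
```

```text
-> (0.437, 0.2405, 0.12, 166.9) mm/row 43 deg/row 0.0
0.500, 0.000, 0.000, -0.213, 0.000, 0.000, 0.000,
0.500, 0.000, 0.000, -0.213, 0.000, 0.000, 0.000,
-> (0.52, 0.0405, 0.12, 69.4) mm/row 22 deg/row 9.7
1.000, 0.088, -0.063, 0.000, 0.000, 0.000, 0.054,
1.000, 0.076, -0.077, 0.000, 0.000, 0.000, 0.054,
1.000, 0.062, -0.089, 0.000, 0.000, 0.000, 0.054,
1.000, 0.046, -0.098, 0.000, 0.000, 0.000, 0.054,
1.000, 0.029, -0.104, 0.000, 0.000, 0.000, 0.054,
1.000, 0.011, -0.108, 0.000, 0.000, 0.000, 0.054,
1.000, -0.008, -0.108, 0.000, 0.000, 0.000, 0.054,
1.000, -0.026, -0.105, 0.000, 0.000, 0.000, 0.054,
1.000, -0.043, -0.099, 0.000, 0.000, 0.000, 0.054,
1.000, -0.060, -0.090, 0.000, 0.000, 0.000, 0.054,
```

>>> {"name": "play_rows", "arguments": {"motion": [0.5, 0, 0, 0, 0, 0, 0, 0.5, 0, 0, 0, 0, 0, 0, 0.5, 0, 0, 0, 0, 0, 0, 0.5, 0, 0, -0.215, 0, 0, 0, 0.5, 0, 0, -0.215, 0, 0, 0, 0.5, 0, 0, 0, 0, 0, 0]}}

```text
time: 4.78
position: [0.4388, 0.2407, 0.1229]
eef_rot: [-1.952, 2.453, -0.002]
force: [0.8, 0.8, 0.6]
grip_width: 0.497
finger_force: 0.0
```

>>> {"name": "play_rows", "arguments": {"motion": [1, 0.088, -0.063, 0, 0, 0, 0.054, 1, 0.076, -0.077, 0, 0, 0, 0.054, 1, 0.062, -0.089, 0, 0, 0, 0.054, 1, 0.046, -0.098, 0, 0, 0, 0.054, 1, 0.029, -0.104, 0, 0, 0, 0.054, 1, 0.011, -0.108, 0, 0, 0, 0.054, 1, -0.008, -0.108, 0, 0, 0, 0.054, 1, -0.026, -0.105, 0, 0, 0, 0.054, 1, -0.043, -0.099, 0, 0, 0, 0.054, 1, -0.06, -0.09, 0, 0, 0, 0.054, 1, 0, 0, 0, 0, 0, 0, 1, 0, 0, 0, 0, 0, 0]}}

```text
time: 6.28
position: [0.5193, 0.0407, 0.119]
eef_rot: [-0.545, -3.092, -0.0]
force: [-0.1, -0.5, -1.0]
grip_width: 0.999
finger_force: 0.0
```

Run:
```python
from h import *
from workcell import cams,ctrl
o=ctrl.get_obs();r=R.from_rotvec(o['eef_rot']).as_matrix();print(o['position'],np.degrees(np.arctan2(r[1,1],r[0,1])))
i=cams.camera_info('wrist');im=cams.camera('wrist')[:,:,::-1]
t=cams.camera('top')[:,:,::-1]
a=cv2.resize(t[155:285,65:175],None,fx=2.9,fy=2.9,interpolation=2)
out=np.zeros((384,512+a.shape[1],3),np.uint8);out[:,:512]=im;out[:a.shape[0],512:]=a;cv2.imwrite('pics/w2.png',out[:,:800])
np.savez('w2.npz',im=im,**{k:i[k] for k in i})
T=np.array(i['extrinsics']);f=192/np.tan(np.radians(i['vertical_fov']/2))
def proj(p):
    q=T[:3,:3].T@(np.array(p)-T[:3,3]);return np.round(q[:2]/q[2]*f+[i['cx'],i['cy']])
for p in [(.527,.038,.02),(.52,.0405,.02),(.612,-.0165,.02),(.442,-.01,.02)]: print(p,proj(p))
```

```text
[0.51934144 0.04072674 0.11899484] 70.02070081154244
(0.527, 0.038, 0.02) [258. 205.]
(0.52, 0.0405, 0.02) [258. 196.]
(0.612, -0.0165, 0.02) [232. 315.]
(0.442, -0.01, 0.02) [155. 121.]
```

View pics/w2.png

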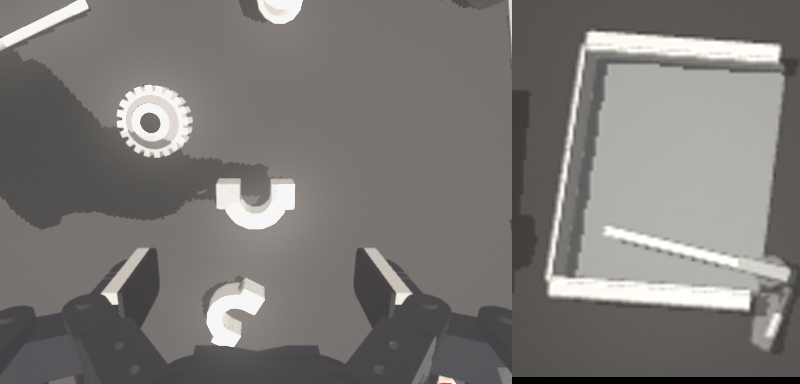

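The wrist view shows cap_b at (256,204), against a predicted (258,205), and its feet blocks are centred between the pads. The top crop shows the gate bar standing open beside the near wall. I now lower and grip cap_b.

>>> {"name": "play_rows", "arguments": {"motion": [1, 0.003, 0, 0.195, 0, 0, 0.002, 1, 0, 0, 0.195, 0, 0, 0, 1, 0, 0, 0.185, 0, 0, 0, 1, 0, 0, 0, 0, 0, 0, 0.4, 0, 0, 0, 0, 0, 0, 0.4, 0, 0, 0, 0, 0, 0, 0.4, 0, 0, 0, 0, 0, 0], "grip_force": 30}}

```text
time: 7.25
position: [0.5211, 0.0403, 0.0066]
eef_rot: [0.559, 3.088, 0.002]
force: [-1.0, 0.2, 7.4]
grip_width: 0.695
finger_force: 33.3
```

Run:
```python
from h import *
c,s=.067/1.0,.9977
O=np.array([.5263,.3346]);X=np.array([c,s]);Y=np.array([-s,c])
for t in [(.015,-.062),(.015,-.005),(-.15,-.062),(-.15,-.005)]: print(t,np.round(O+t[0]*X+t[1]*Y,4))
```

```text
(0.015, -0.062) [0.5892 0.3454]
(0.015, -0.005) [0.5323 0.3492]
(-0.15, -0.062) [0.5781 0.1808]
(-0.15, -0.005) [0.5212 0.1846]
```

Run:
```python
from h import *
rows([(.578,.181,.006,86.2,.4,5),(.5885,.338,.006,86.2,.4,5)],start=(.521,.0403,.006,69.6))
```

```text
-> (0.578, 0.181, 0.006, 86.2) mm/row 30 deg/row 3.3
0.400, -0.004, 0.152, 0.000, 0.000, 0.000, -0.018,
0.400, -0.013, 0.151, 0.000, 0.000, 0.000, -0.018,
0.400, -0.022, 0.150, 0.000, 0.000, 0.000, -0.018,
0.400, -0.031, 0.149, 0.000, 0.000, 0.000, -0.018,
0.400, -0.039, 0.147, 0.000, 0.000, 0.000, -0.018,
-> (0.5885, 0.338, 0.006, 86.2) mm/row 31 deg/row 0.0
0.400, -0.000, 0.157, 0.000, 0.000, 0.000, 0.000,
0.400, -0.000, 0.157, 0.000, 0.000, 0.000, 0.000,
0.400, -0.000, 0.157, 0.000, 0.000, 0.000, -0.000,
0.400, -0.000, 0.157, 0.000, 0.000, 0.000, 0.000,
0.400, -0.000, 0.157, 0.000, 0.000, 0.000, 0.000,
```

>>> {"name": "play_rows", "arguments": {"motion": [0.4, -0.004, 0.152, -0.01, 0, 0, -0.018, 0.4, -0.013, 0.151, 0, 0, 0, -0.018, 0.4, -0.022, 0.15, 0, 0, 0, -0.018, 0.4, -0.031, 0.149, 0, 0, 0, -0.018, 0.4, -0.039, 0.147, 0, 0, 0, -0.018, 0.4, 0, 0, 0, 0, 0, 0]}}

```text
time: 8.0
position: [0.578, 0.1865, 0.0067]
eef_rot: [0.107, 3.139, 0.006]
force: [-1.2, 1.1, -1.9]
grip_width: 0.689
finger_force: 32.9
```

>>> {"name": "play_rows", "arguments": {"motion": [0.4, 0, 0.157, 0, 0, 0, 0, 0.4, 0, 0.157, 0, 0, 0, 0, 0.4, 0, 0.157, 0, 0, 0, 0, 0.4, 0, 0.157, 0, 0, 0, 0, 0.4, 0, 0.157, 0, 0, 0, 0, 0.4, 0, 0, 0, 0, 0, 0, 0.4, 0, 0, 0, 0, 0, 0, 0.95, 0, 0, 0, 0, 0, 0, 0.95, 0, 0, 0, 0, 0, 0, 0.95, 0, 0, 0, 0, 0, 0, 0.95, 0, 0, -0.28, 0, 0, 0, 0.95, 0, 0, -0.28, 0, 0, 0]}}

```text
time: 9.5
position: [0.5887, 0.3364, 0.1193]
eef_rot: [-0.119, -3.138, 0.002]
force: [0.6, -0.0, 0.5]
grip_width: 0.951
finger_force: 0.0
```

Run:
```python
from h import *
rows([(.617,-.012,.119,130.7,1,9)],start=(.5885,.338,.118,86.2))
print('drag');rows([(.540,.10,.006,108,.4,5),(.526,.181,.006,86.2,.4,4)],start=(.617,-.012,.006,130.7))
```

```text
-> (0.617, -0.012, 0.119, 130.7) mm/row 39 deg/row 4.9
1.000, -0.029, -0.193, -0.001, 0.000, 0.000, -0.027,
1.000, -0.012, -0.195, -0.001, 0.000, 0.000, -0.027,
1.000, 0.005, -0.195, -0.001, 0.000, 0.000, -0.027,
1.000, 0.022, -0.194, -0.001, 0.000, 0.000, -0.027,
1.000, 0.038, -0.191, -0.001, 0.000, 0.000, -0.027,
1.000, 0.055, -0.187, -0.001, 0.000, 0.000, -0.027,
1.000, 0.071, -0.182, -0.001, 0.000, 0.000, -0.027,
1.000, 0.086, -0.175, -0.001, 0.000, 0.000, -0.027,
1.000, 0.101, -0.167, -0.001, 0.000, 0.000, -0.027,
drag
-> (0.54, 0.1, 0.006, 108) mm/row 27 deg/row 4.5
0.400, -0.015, 0.135, 0.000, 0.000, 0.000, 0.025,
0.400, -0.004, 0.136, 0.000, 0.000, 0.000, 0.025,
0.400, 0.007, 0.136, 0.000, 0.000, 0.000, 0.025,
0.400, 0.018, 0.135, 0.000, 0.000, 0.000, 0.025,
0.400, 0.028, 0.133, 0.000, 0.000, 0.000, 0.025,
-> (0.526, 0.181, 0.006, 86.2) mm/row 21 deg/row 5.4
0.400, -0.015, 0.102, 0.000, 0.000, 0.000, 0.030,
0.400, -0.005, 0.103, 0.000, 0.000, 0.000, 0.030,
0.400, 0.005, 0.103, 0.000, 0.000, 0.000, 0.030,
0.400, 0.015, 0.102, 0.000, 0.000, 0.000, 0.030,
```

>>> {"name": "play_rows", "arguments": {"motion": [1, -0.029, -0.193, 0, 0, 0, -0.027, 1, -0.012, -0.195, 0, 0, 0, -0.027, 1, 0.005, -0.195, 0, 0, 0, -0.027, 1, 0.022, -0.194, 0, 0, 0, -0.027, 1, 0.038, -0.191, 0, 0, 0, -0.027, 1, 0.055, -0.187, 0, 0, 0, -0.027, 1, 0.071, -0.182, 0, 0, 0, -0.027, 1, 0.086, -0.175, 0, 0, 0, -0.027, 1, 0.101, -0.167, 0, 0, 0, -0.027, 1, 0, 0, 0, 0, 0, 0, 1, 0, 0, 0, 0, 0, 0]}}

```text
time: 10.88
position: [0.6121, -0.0128, 0.1187]
eef_rot: [-1.058, 2.958, 0.001]
force: [-0.4, -0.4, 0.4]
grip_width: 0.998
finger_force: 0.0
```

Run:
```python
from h import *
from workcell import cams,ctrl
o=ctrl.get_obs();r=R.from_rotvec(o['eef_rot']).as_matrix();print(o['position'],np.degrees(np.arctan2(r[1,1],r[0,1])))
i=cams.camera_info('wrist');im=cams.camera('wrist')[:,:,::-1]
t=cams.camera('top')[:,:,::-1]
a=cv2.resize(t[155:285,65:175],None,fx=2.6,fy=2.6,interpolation=2)
out=np.zeros((384,800,3),np.uint8);out[:,:512]=im;out[:a.shape[0],512:512+a.shape[1]]=a;cv2.imwrite('pics/w3.png',out)
T=np.array(i['extrinsics']);f=192/np.tan(np.radians(i['vertical_fov']/2))
def proj(p):
    q=T[:3,:3].T@(np.array(p)-T[:3,3]);return np.round(q[:2]/q[2]*f+[i['cx'],i['cy']])
for p in [(.612,-.0165,.02),(.617,-.012,.02),(.7,.008,.02)]: print(p,proj(p))
```

```text
[ 0.61207543 -0.01283807  0.11873987] 129.37250326960077
(0.612, -0.0165, 0.02) [254. 193.]
(0.617, -0.012, 0.02) [254. 202.]
(0.7, 0.008, 0.02) [210. 290.]
```

View pics/w3.png

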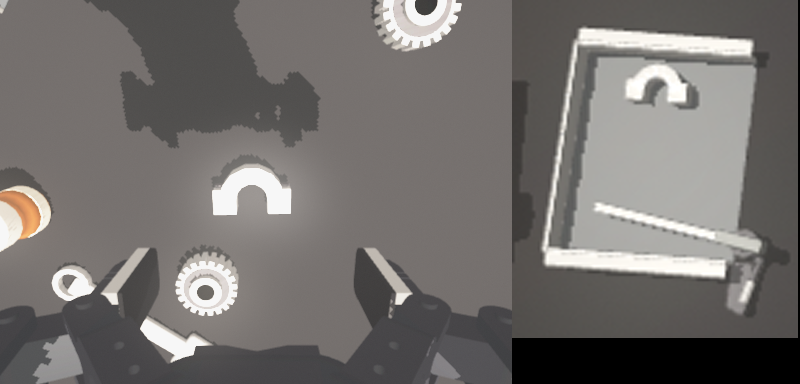

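The wrist view shows cap_a's feet at (251,202), roughly centred between the pads. The top crop shows cap_b well inside the gated tray. I add a small shift and descend.

>>> {"name": "play_rows", "arguments": {"motion": [1, -0.018, -0.005, 0.19, 0, 0, -0.005, 1, 0, 0, 0.19, 0, 0, 0, 1, 0, 0, 0.18, 0, 0, 0, 1, 0, 0, 0, 0, 0, 0, 0.4, 0, 0, 0, 0, 0, 0, 0.4, 0, 0, 0, 0, 0, 0, 0.4, 0, 0, 0, 0, 0, 0], "grip_force": 30}}

```text
time: 11.85
position: [0.6176, -0.0115, 0.009]
eef_rot: [-1.081, 2.945, -0.002]
force: [-0.4, 1.3, 5.9]
grip_width: 0.693
finger_force: 33.2
```

Gripped at 59 mm. Now I drag cap_a with a turn toward the tray mouth.

>>> {"name": "play_rows", "arguments": {"motion": [0.4, -0.015, 0.135, 0, 0, 0, 0.025, 0.4, -0.004, 0.136, 0, 0, 0, 0.025, 0.4, 0.007, 0.136, 0, 0, 0, 0.025, 0.4, 0.018, 0.135, 0, 0, 0, 0.025, 0.4, 0.028, 0.133, 0, 0, 0, 0.025, 0.4, -0.015, 0.102, 0, 0, 0, 0.03, 0.4, -0.005, 0.103, 0, 0, 0, 0.03, 0.4, 0.005, 0.103, 0, 0, 0, 0.03, 0.4, 0.015, 0.102, 0, 0, 0, 0.03, 0.4, 0, 0, 0, 0, 0, 0, 0.4, 0, 0, 0, 0, 0, 0]}}

```text
time: 13.22
position: [0.527, 0.1836, 0.009]
eef_rot: [0.103, 3.136, 0.004]
force: [-0.6, 1.2, 9.4]
grip_width: 0.692
finger_force: 33.5
```

Run:
```python
from h import *
from workcell import ctrl
o=ctrl.get_obs();r=R.from_rotvec(o['eef_rot']).as_matrix();print(o['position'],np.degrees(np.arctan2(r[1,1],r[0,1])),o['grip_width'])
rows([(.538,.345,o['position'][2],86.2,.4,5)])
rows([(.7005,.008,.12,90,1,9)],start=(.538,.345,.12,86.2))
```

```text
[0.52703708 0.18362738 0.00903347] 86.24446515761969 0.6917259535467268
-> (0.538, 0.345, np.float64(0.009033473279494317), 86.2) mm/row 32 deg/row 0.1
0.400, -0.000, 0.162, 0.000, 0.000, 0.000, 0.000,
0.400, -0.000, 0.162, 0.000, 0.000, 0.000, 0.000,
0.400, -0.000, 0.162, 0.000, 0.000, 0.000, 0.000,
0.400, -0.000, 0.162, 0.000, 0.000, 0.000, 0.000,
0.400, -0.000, 0.162, 0.000, 0.000, 0.000, 0.000,
-> (0.7005, 0.008, 0.12, 90) mm/row 42 deg/row 0.4
1.000, -0.102, -0.181, 0.000, 0.000, 0.000, -0.002,
1.000, -0.101, -0.182, 0.000, 0.000, 0.000, -0.002,
1.000, -0.100, -0.182, 0.000, 0.000, 0.000, -0.002,
1.000, -0.098, -0.183, 0.000, 0.000, 0.000, -0.002,
1.000, -0.097, -0.184, 0.000, 0.000, 0.000, -0.002,
1.000, -0.096, -0.184, 0.000, 0.000, 0.000, -0.002,
1.000, -0.094, -0.185, 0.000, 0.000, 0.000, -0.002,
1.000, -0.093, -0.186, 0.000, 0.000, 0.000, -0.002,
1.000, -0.092, -0.187, 0.000, 0.000, 0.000, -0.002,
```

>>> {"name": "play_rows", "arguments": {"motion": [0.4, 0, 0.157, 0, 0, 0, 0, 0.4, 0, 0.157, 0, 0, 0, 0, 0.4, 0, 0.157, 0, 0, 0, 0, 0.4, 0, 0.157, 0, 0, 0, 0, 0.4, 0, 0.157, 0, 0, 0, 0, 0.4, 0, 0, 0, 0, 0, 0, 0.4, 0, 0, 0, 0, 0, 0, 0.95, 0, 0, 0, 0, 0, 0, 0.95, 0, 0, 0, 0, 0, 0, 0.95, 0, 0, 0, 0, 0, 0, 0.95, 0, 0, -0.28, 0, 0, 0, 0.95, 0, 0, -0.28, 0, 0, 0]}}

```text
time: 14.72
position: [0.535, 0.3377, 0.119]
eef_rot: [-0.105, -3.138, 0.003]
force: [0.0, 0.2, 0.2]
grip_width: 0.949
finger_force: 0.0
```

>>> {"name": "play_rows", "arguments": {"motion": [1, -0.1, -0.181, 0, 0, 0, -0.002, 1, -0.1, -0.182, 0, 0, 0, -0.002, 1, -0.1, -0.182, 0, 0, 0, -0.002, 1, -0.098, -0.183, 0, 0, 0, -0.002, 1, -0.097, -0.184, 0, 0, 0, -0.002, 1, -0.096, -0.184, 0, 0, 0, -0.002, 1, -0.094, -0.185, 0, 0, 0, -0.002, 1, -0.093, -0.186, 0, 0, 0, -0.002, 1, -0.092, -0.187, 0, 0, 0, -0.002, 1, 0, 0, 0, 0, 0, 0, 1, 0, 0, 0, 0, 0, 0, 1, 0, 0, 0, 0, 0, 0]}}

```text
time: 16.23
position: [0.6954, 0.003, 0.1184]
eef_rot: [-0.011, -3.141, -0.002]
force: [-0.6, 0.8, 0.3]
grip_width: 1.001
finger_force: 0.0
```

Run:
```python
from h import *
from workcell import cams,ctrl
o=ctrl.get_obs();r=R.from_rotvec(o['eef_rot']).as_matrix();print(o['position'],np.degrees(np.arctan2(r[1,1],r[0,1])))
i=cams.camera_info('wrist');im=cams.camera('wrist')[:,:,::-1]
t=cams.camera('top')[:,:,::-1]
a=cv2.resize(t[155:285,65:175],None,fx=2.6,fy=2.6,interpolation=2)
out=np.zeros((384,800,3),np.uint8);out[:,:512]=im;out[:a.shape[0],512:512+a.shape[1]]=a;cv2.imwrite('pics/w4.png',out)
T=np.array(i['extrinsics']);f=192/np.tan(np.radians(i['vertical_fov']/2))
def proj(p):
    q=T[:3,:3].T@(np.array(p)-T[:3,3]);return np.round(q[:2]/q[2]*f+[i['cx'],i['cy']])
for p in [(.7,.008,.02),(*o['position'][:2],.02)]: print(p,proj(p))
```

```text
[0.69544638 0.00295616 0.11842239] 89.58356576704844
(0.7, 0.008, 0.02) [264. 201.]
(np.float64(0.6954463756221936), np.float64(0.0029561550999955147), 0.02) [258. 196.]
```

View pics/w4.png

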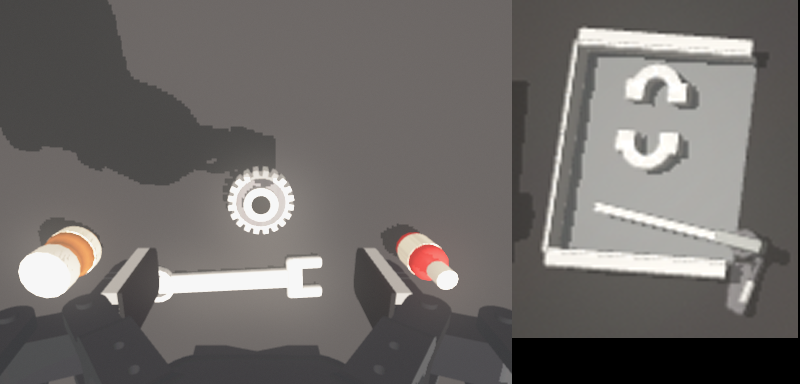

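The wrist view shows gear_a at (261,201), about 5 mm ahead of the TCP, clear of the wrench, jar and bottle. The top crop shows both caps in the tray and the gate open.

>>> {"name": "play_rows", "arguments": {"motion": [1, -0.022, 0.01, 0.19, 0, 0, -0.002, 1, 0, 0, 0.19, 0, 0, 0, 1, 0, 0, 0.175, 0, 0, 0, 1, 0, 0, 0, 0, 0, 0, 0.3, 0, 0, 0, 0, 0, 0, 0.3, 0, 0, 0, 0, 0, 0, 0.3, 0, 0, 0, 0, 0, 0], "grip_force": 30}}

```text
time: 17.2
position: [0.7021, 0.0034, 0.0104]
eef_rot: [0.005, 3.138, 0.002]
force: [-1.5, 0.5, 6.2]
grip_width: 0.549
finger_force: 30.2
```

Run:
```python
from h import *
from workcell import ctrl
o=ctrl.get_obs();z=o['position'][2];print(o['position'],o['grip_width'])
rows([(.568,-.19,z,90,.3,6),(.566,-.323,z,90,.3,4)])
```

```text
[0.70213233 0.00338512 0.01042018] 0.5491753322749338
-> (0.568, -0.19, np.float64(0.010420179776909566), 90) mm/row 39 deg/row 0.0
0.300, 0.111, -0.161, -0.001, 0.000, 0.000, -0.000,
0.300, 0.111, -0.161, -0.001, 0.000, 0.000, -0.000,
0.300, 0.111, -0.161, -0.000, 0.000, 0.000, -0.000,
0.300, 0.112, -0.161, -0.000, 0.000, 0.000, -0.000,
0.300, 0.112, -0.161, -0.000, 0.000, 0.000, -0.000,
0.300, 0.112, -0.161, -0.000, 0.000, 0.000, -0.000,
-> (0.566, -0.323, np.float64(0.010420179776909566), 90) mm/row 33 deg/row 0.0
0.300, 0.003, -0.166, 0.000, -0.000, -0.000, 0.000,
0.300, 0.002, -0.166, 0.000, -0.000, -0.000, 0.000,
0.300, 0.002, -0.166, 0.000, -0.000, -0.000, 0.000,
0.300, 0.003, -0.166, 0.000, -0.000, -0.000, 0.000,
```

>>> {"name": "play_rows", "arguments": {"motion": [0.3, 0.111, -0.161, 0, 0, 0, 0, 0.3, 0.111, -0.161, 0, 0, 0, 0, 0.3, 0.111, -0.161, 0, 0, 0, 0, 0.3, 0.112, -0.161, 0, 0, 0, 0, 0.3, 0.112, -0.161, 0, 0, 0, 0, 0.3, 0.112, -0.161, 0, 0, 0, 0, 0.3, 0, 0, 0, 0, 0, 0]}}

```text
time: 18.08
position: [0.5649, -0.1957, 0.0104]
eef_rot: [0.014, 3.139, -0.007]
force: [-3.1, -5.4, 9.8]
grip_width: 0.551
finger_force: 31.6
```

>>> {"name": "play_rows", "arguments": {"motion": [0.3, 0.002, -0.166, 0, 0, 0, 0, 0.3, 0.002, -0.166, 0, 0, 0, 0, 0.3, 0.002, -0.166, 0, 0, 0, 0, 0.3, 0.002, -0.166, 0, 0, 0, 0, 0.3, 0, 0, 0, 0, 0, 0, 0.3, 0, 0, 0, 0, 0, 0, 0.9, 0, 0, 0, 0, 0, 0, 0.9, 0, 0, 0, 0, 0, 0, 0.9, 0, 0, 0, 0, 0, 0, 0.9, 0, 0, -0.28, 0, 0, 0, 0.9, 0, 0, -0.28, 0, 0, 0, 0.9, 0, 0, 0, 0, 0, 0]}}

```text
time: 19.58
position: [0.5671, -0.3245, 0.125]
eef_rot: [0.005, 3.132, -0.007]
force: [0.4, 0.4, -0.3]
grip_width: 0.9
finger_force: 0.0
```

Run:
```python
from h import *
rows([(.442,-.0105,.12,90,1,9)])
```

```text
-> (0.442, -0.0105, 0.12, 90) mm/row 38 deg/row 0.1
1.000, 0.070, 0.174, 0.001, -0.000, 0.000, -0.000,
1.000, 0.070, 0.174, 0.002, -0.000, 0.000, -0.000,
1.000, 0.070, 0.174, 0.002, -0.000, 0.000, -0.000,
1.000, 0.070, 0.174, 0.002, -0.000, 0.000, -0.000,
1.000, 0.070, 0.174, 0.002, -0.000, 0.000, -0.000,
1.000, 0.070, 0.174, 0.002, -0.000, 0.000, -0.000,
1.000, 0.070, 0.174, 0.002, -0.000, 0.000, -0.000,
1.000, 0.070, 0.174, 0.002, -0.000, 0.000, -0.000,
1.000, 0.070, 0.174, 0.003, -0.000, 0.000, -0.000,
```

>>> {"name": "play_rows", "arguments": {"motion": [1, 0.07, 0.174, 0.002, 0, 0, 0, 1, 0.07, 0.174, 0.002, 0, 0, 0, 1, 0.07, 0.174, 0.002, 0, 0, 0, 1, 0.07, 0.174, 0.002, 0, 0, 0, 1, 0.07, 0.174, 0.002, 0, 0, 0, 1, 0.07, 0.174, 0.002, 0, 0, 0, 1, 0.07, 0.174, 0.002, 0, 0, 0, 1, 0.07, 0.174, 0.002, 0, 0, 0, 1, 0.07, 0.174, 0.002, 0, 0, 0, 1, 0, 0, 0, 0, 0, 0, 1, 0, 0, 0, 0, 0, 0, 1, 0, 0, 0, 0, 0, 0]}}

```text
time: 21.08
position: [0.4391, -0.0102, 0.1159]
eef_rot: [-0.008, -3.141, 0.001]
force: [0.9, 0.0, -0.3]
grip_width: 1.002
finger_force: 0.0
```

Run:
```python
from h import *
from workcell import cams,ctrl
o=ctrl.get_obs();r=R.from_rotvec(o['eef_rot']).as_matrix();print(o['position'],np.degrees(np.arctan2(r[1,1],r[0,1])))
i=cams.camera_info('wrist');im=cams.camera('wrist')[:,:,::-1]
t=cams.camera('top')[:,:,::-1]
a=cv2.resize(t[155:275,330:430],None,fx=2.8,fy=2.8,interpolation=2)
out=np.zeros((384,800,3),np.uint8);out[:,:512]=im;out[:a.shape[0],512:512+a.shape[1]]=a;cv2.imwrite('pics/w5.png',out)
T=np.array(i['extrinsics']);f=192/np.tan(np.radians(i['vertical_fov']/2))
def proj(p):
    q=T[:3,:3].T@(np.array(p)-T[:3,3]);return np.round(q[:2]/q[2]*f+[i['cx'],i['cy']])
for p in [(.442,-.0105,.02),(*o['position'][:2],.02)]: print(p,proj(p))
```

```text
[ 0.4391025  -0.01016684  0.11589316] 89.70065961601694
(0.442, -0.0105, 0.02) [258. 200.]
(np.float64(0.43910250098944364), np.float64(-0.010166836141492056), 0.02) [258. 196.]
```

View pics/w5.png

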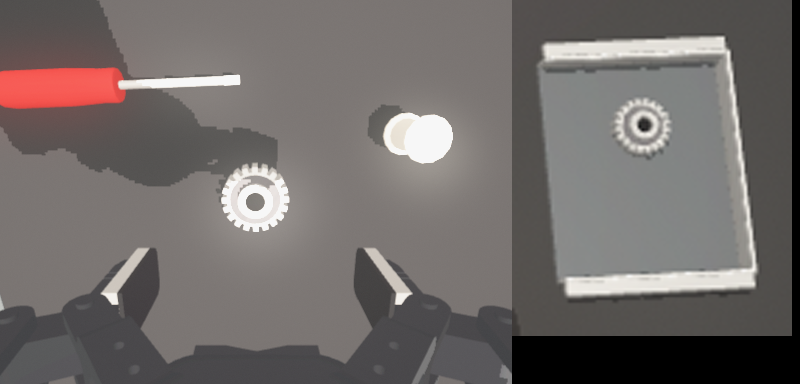

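The wrist view shows gear_b at (255,200), about 3 mm ahead of the TCP and clear of the spool and screwdriver. The top crop shows gear_a lying inside the open tray.

>>> {"name": "play_rows", "arguments": {"motion": [1, -0.014, -0.01, 0.19, 0, 0, -0.002, 1, 0, 0, 0.19, 0, 0, 0, 1, 0, 0, 0.16, 0, 0, 0, 1, 0, 0, 0, 0, 0, 0, 0.3, 0, 0, 0, 0, 0, 0, 0.3, 0, 0, 0, 0, 0, 0, 0.3, 0, 0, 0, 0, 0, 0], "grip_force": 30}}

```text
time: 22.05
position: [0.443, -0.0112, 0.0097]
eef_rot: [-0.004, 3.139, 0.001]
force: [-2.0, -0.3, 5.4]
grip_width: 0.553
finger_force: 29.8
```

Run:
```python
from h import *
from workcell import ctrl
o=ctrl.get_obs();z=o['position'][2];print(o['position'],o['grip_width'])
rows([(.488,-.19,z,90,.3,5),(.488,-.323,z,90,.3,4)])
```

```text
[ 0.44304132 -0.01115882  0.00973672] 0.5533358894930436
-> (0.488, -0.19, np.float64(0.00973671642692579), 90) mm/row 37 deg/row 0.0
0.300, -0.044, -0.179, 0.000, 0.000, 0.000, 0.000,
0.300, -0.045, -0.179, 0.000, 0.000, 0.000, 0.000,
0.300, -0.045, -0.179, 0.000, 0.000, 0.000, 0.000,
0.300, -0.045, -0.179, 0.000, 0.000, 0.000, 0.000,
0.300, -0.045, -0.179, 0.000, 0.000, 0.000, 0.000,
-> (0.488, -0.323, np.float64(0.00973671642692579), 90) mm/row 33 deg/row 0.0
0.300, -0.000, -0.166, 0.000, -0.000, -0.000, 0.000,
0.300, -0.000, -0.166, 0.000, -0.000, -0.000, 0.000,
0.300, -0.000, -0.166, 0.000, -0.000, -0.000, 0.000,
0.300, -0.000, -0.166, 0.000, -0.000, -0.000, 0.000,
```

>>> {"name": "play_rows", "arguments": {"motion": [0.3, -0.045, -0.179, 0, 0, 0, 0, 0.3, -0.045, -0.179, 0, 0, 0, 0, 0.3, -0.045, -0.179, 0, 0, 0, 0, 0.3, -0.045, -0.179, 0, 0, 0, 0, 0.3, -0.045, -0.179, 0, 0, 0, 0, 0.3, 0, -0.166, 0, 0, 0, 0, 0.3, 0, -0.166, 0, 0, 0, 0, 0.3, 0, -0.166, 0, 0, 0, 0, 0.3, 0, -0.166, 0, 0, 0, 0, 0.3, 0, 0, 0, 0, 0, 0, 0.3, 0, 0, 0, 0, 0, 0]}}

```text
time: 23.42
position: [0.4885, -0.3249, 0.0098]
eef_rot: [-0.003, 3.139, -0.006]
force: [-0.6, -4.1, 6.5]
grip_width: 0.553
finger_force: 32.0
```

>>> {"name": "play_rows", "arguments": {"motion": [0.9, 0, 0, 0, 0, 0, 0, 0.9, 0, 0, 0, 0, 0, 0, 0.9, 0, 0, 0, 0, 0, 0, 0.9, 0, 0, -0.28, 0, 0, 0, 0.9, 0, 0, -0.28, 0, 0, 0, 0.9, 0, 0.2, -0.28, 0, 0, 0, 0.9, 0, 0.2, -0.1, 0, 0, 0, 0.9, 0, 0.2, 0, 0, 0, 0, 0.9, 0, 0, 0, 0, 0, 0, 0.9, 0, 0, 0, 0, 0, 0]}}

```text
time: 24.68
position: [0.487, -0.2067, 0.1907]
eef_rot: [0.005, -3.141, 0.0]
force: [0.7, -0.6, 0.6]
grip_width: 0.898
finger_force: 0.0
```

Run:
```python
from h import *
from workcell import cams,ctrl
t=cams.camera('top')[:,:,::-1];i=cams.camera_info('top')
cv2.imwrite('pics/end.png',cv2.resize(t[100:300,60:440],None,fx=2.1,fy=2.1,interpolation=2))
```

```text
(no output)
```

View pics/end.png

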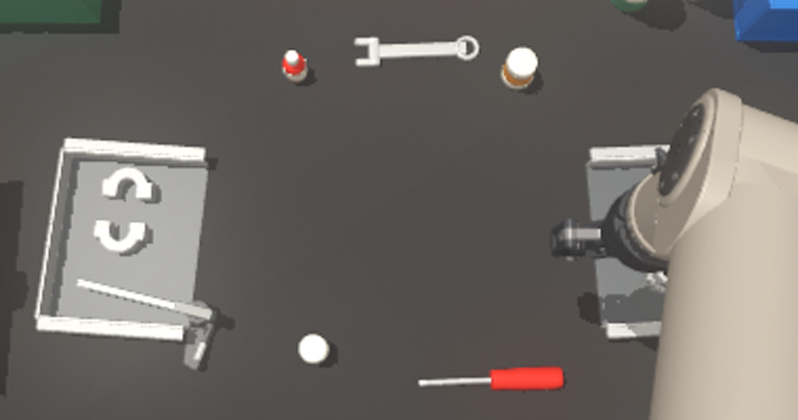

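The view shows both caps in the gated tray, the gate open and the bystanders unmoved; the arm hides the gears. I move clear and check numerically.

>>> {"name": "play_rows", "arguments": {"motion": [0.9, 0, 0.2, 0, 0, 0, 0, 0.9, 0, 0.2, 0, 0, 0, 0, 0.9, 0, 0.2, 0, 0, 0, 0, 0.9, 0, 0.2, 0, 0, 0, 0, 0.9, 0, 0.2, 0, 0, 0, 0, 0.9, 0, 0.2, 0, 0, 0, 0, 0.9, 0, 0, 0, 0, 0, 0, 0.9, 0, 0, 0, 0, 0, 0]}}

```text
time: 25.72
position: [0.4867, 0.0319, 0.1907]
eef_rot: [0.001, -3.141, 0.001]
force: [1.7, -0.2, -0.2]
grip_width: 0.901
finger_force: 0.0
```

Run:
```python
from h import *
from workcell import cams,ctrl
t=cams.camera('top')[:,:,::-1];i=cams.camera_info('top')
def fr(p,O,c,s):
    d=p-O;return np.round([d[0]*c+d[1]*s,-d[0]*s+d[1]*c],3)
g=t.min(2)
for nm,(a,b,c,d),th,O,X in [('open',(178,246,348,404),150,np.array([.526,-.3245]),(.045,-.999)),('gated',(176,245,90,148),195,np.array([.5263,.3346]),(.067,.998))]:
    m=np.zeros(g.shape,np.uint8);m[a:b,c:d]=g[a:b,c:d]>th
    n,l,st,ce=cv2.connectedComponentsWithStats(m)
    for k in range(1,n):
        if st[k,4]>20:
            w=ray(i,ce[k],.018)[0,:2];print(nm,st[k],w.round(3),'tray',fr(w,O,*X))
# bar angle
P=ray(i,[[60+80/2.1,100+283/2.1],[60+200/2.1,100+312/2.1]],.026)[:,:2];d=P[0]-P[1]
a0=np.array([.998,-.067]);print('gate',np.arctan2(a0[0]*d[1]-a0[1]*d[0],a0@d),P)
```

```text
open [366 190  21  20 215] [ 0.564 -0.327] tray [0.004 0.038]
open [367 219  21  21 232] [ 0.487 -0.325] tray [-0.002 -0.039]
gated [109 180  23  14 182] [0.596 0.337] tray [ 0.007 -0.07 ]
gated [104 205  25  15 197] [0.53  0.344] tray [ 0.009 -0.003]
gated [ 96 233  50  12 136] [0.46  0.333] tray [-0.006  0.066]
gate 1.4027161390716425 [[0.4705312  0.38201962]
 [0.43616893 0.23857099]]
```

All four parts are inside their trays and the gate measures 1.40 rad, so I hand the job in.

```bash
python3 -c "
from workcell import ticket
print(ticket.job_done())"
```

```text
the job is handed in; nothing more can be done
None
```

The job is handed in: by camera measurement the gate stands open at about 1.40 rad, both caps lie in the gated tray and both gears in the open tray, and no bystander looks moved; it took about 26 s of the 72 s, and the hand-in returned no verdict.

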